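# Fit the splined head to the banding wheel and centre the bottle on it

## Robot

A 6-joint arm with a two-finger parallel gripper is mounted at the origin on the work surface. World frame = base frame: x ahead of the robot, y to its left, z up, the work surface at z = 0. Lengths are in mm, angles in rad, forces in N, time in s.
With the tool pointing down it reaches from about 350 to 975 mm from the base axis. Payload 7.1 kg.
Tool frame: the origin (TCP) lies midway between the tips of the shut fingers; the grasp point (between the pads) lies 19 mm behind it; z points along the fingers, x is the direction in which the jaws open and shut, and the axes are right-handed (so a half turn about z gives the same grasp; the last joint's range is limited). The gripper opens to 88 mm and grips with 3 to 60 N. Pads are 20 mm wide; open, the fingers measure 115 mm over their backs; the gripper's body (75 mm by 178 mm) begins 61 mm behind the grasp point.
Start: joints at [1.296, 0.423, 1.63, -0, 1.089, -0.019], TCP at [158.106, 604.655, 222.675] pointing down, gripper open.
Joint ranges: [-3, 3], [-0.9, 2.11], [0.09, 2.58], [-1.31, 4.45], [0.11, 2.69], [-2.54, 2.54]. Speed limits (rad/s): [2.39, 2.39, 3.01, 3.14, 3.14, 3.14].

## Interface

Orientations are given as a unit quaternion [w, x, y, z].
In Python, from bench import env gives the robot as it stands.
- The arm moves only by the tool servo_tool, never from a script. Its argument "series" is a list that holds one entry, the list of rows, each a list of 7 numbers: the turn, a rotation vector about the tool's x, y, z in rad, then the shift along the tool's x, y, z in cm, then the opening in per cent of the stroke, from 0 (shut) to 100 (fully open). A call has 1 to 20 rows; each row is the pose to reach, as a shift and turn from the pose measured when the call began, along the tool's axes at that moment; what a row does not reach only later rows make up. A row lasts 1/10 s, in which the tool goes at most 50 mm and 8.59 degrees, less where a joint would pass 70% of its speed; a pose out of reach is approached as far as the arm can. A call with a gripper value outside its range is refused whole. The fingers move at their own pace and stop on an object; the grip force is fixed at half the most. Time passes only in rows, so rows that repeat a pose let the fingers close. It gives the time, the measured TCP pose, the force and the opening at its end, in the units of the state.
- env.observe(): the state, without advancing time (a new reading comes with each control period).
- env.capture(name): name is "side" or "top"; returns the picture (420x560x3 uint8, blue, green, red); there is no depth.
- env.calibration(name): a dict with "camera_matrix" (3x3 intrinsics, pixels), "rvec" (rotation vector, rad) and "tvec" (3), from world to camera coordinates, as OpenCV has them. Camera axes: x right, y down, z forward; pixel columns grow to the right and rows downward; lengths in mm; the calibration is good to about 2 mm. A picture is of the moment at which its call begins. calibration takes no time and is no camera call.
- env.job_done(): hands the job in, once; it reports no verdict.
Trained networks look in the newest picture that a camera, given by its name, has taken for a name from the list of things; names that differ only in an ending like _2 or _b are one class to them, and where a whole thing is asked for, a point or a joint stands for the part that bears it (a point fixed in the world has none). Each returns a list of dicts, best first, with "conf" (0 to 1); they miss things now and then, are a little off and sometimes report something else, mostly with a low value. They report only what shows in the picture. A call takes as long as a camera call.
- env.spot_in(camera, thing): "bbox" ([centre column, centre row, width, height] in pixels, round what is visible of it).
- env.landmark_of(camera, thing): "location" ([column, row] in pixels: a listed point, or the origin of a listed thing).
The state is a dict: "clock": time; "joints": joint angles; "dq": joint speeds; "joint_efforts": joint torques, N m; "ee_pos": TCP position; "tool_rot": TCP orientation; "ft_force": force on the tool from outside, world axes, zero at the start; "wrist_torque": the same for the moment, N m; "opening": opening from 0.0 (shut) to 1.0 (fully open).
Only numpy, scipy, OpenCV 4.12 (cv2) and the standard library are available. Lean on these libraries where they do the work, as an engineer would, in place of code of your own. Each camera call takes 0.05 s, during which the arm holds its last target. There are 200 camera calls.

## Task

Get the banding wheel ready for the next bottle: take the wheel head from the bench, turn it until its keyways line up with the four splines of the wheel's spindle (the orange marks on both show where) and slide it fully home. Then stand the blue-banded bottle upright on the head's rubber pad, centred on the white ring. Set both down gently rather than dropping them, keep the bottle upright, and leave everything else on the bench where it is.

Things in the scene. Friction and masses are not known exactly. Their poses are not given: they have to be found in the camera images.
- wheel: Banding wheel, fixed: a grey-green drum 238 mm across and 80 mm high, with a small dark control box on its side. Origin: the centre of its underside on the bench. A steel spindle rises from the middle of its top.
- spindle_seat (a point): Centre of the top of the spindle's round steel flange (76 mm across), on the vertical axis, 94 mm above the bench: the head's underside rests here when home. z up; x and y each run along a spline. Orange marks on the flange lie in line with the splines. The spindle turns stiffly (0.3 N m): it stays as it stands unless forced, so the head is turned to suit it.
- spindle_top (a point): Tip of the spindle, 30 mm above the flange. Below it: four straight splines at 90 degrees, 8 mm wide, 34 mm across the tips, from the flange to 24 mm up, ends chamfered 1.3 mm and marked orange; a 22 mm core between them, its nose tapering to 14 mm from 24 to 30 mm up. Axes as the seat's.
- head: Wheel head, 80 mm high, upright on the bench, 0.3 to 0.6 kg. Origin: centre of its underside; z up. Aluminium hub 52 mm across up to 32 mm; disc 96 mm across from 32 to 40 mm; grey round pedestal 56 mm across from 40 to 80 mm. The hub's blind bore, 32 mm deep, has four keyways along x and y, so any quarter turn fits.
- head_bore (a point): Centre of the mouth of the head's splined bore, in its underside, axes as the head's. The keyways fit the spindle's splines with about 1.3 mm of play all round, some 5 degrees of turn either way, a little more at the chamfered mouth. Four orange lines on top of the disc lie above the four keyways.
- head_grip (a point): A point on the head's axis inside the pedestal, 64 mm above its underside, 24 mm above the disc and 16 mm below the top: a good height to grip the 56 mm pedestal from above, in any direction. Axes as the head's.
- head_pad (a point): The centre of the head's flat rubber top, 80 mm above its underside, 56 mm across; a white ring 49 mm across shows where a bottle's foot belongs. Axes as the head's.
- bottle: The bottle to be banded: unglazed white porcelain, pear-shaped, 128 mm high, with blue bands on shoulder and neck, standing upright on the bench, 0.17 to 0.34 kg. Origin: the centre of its foot; z is up. Foot 46 mm across, belly 80 mm across at 37 mm up, straight neck 25 mm across from 81 to 109 mm up, lip flaring to 37 mm at the top.
- bottle_neck (a point): The middle of the bottle's neck, on its axis, 97 mm above the foot, where it is gripped from above in any direction. Axes as the bottle's.
- plain1: A plain white bottle of the same shape without blue bands, a bystander. Origin: centre of its foot.
- plain2: Another plain white bottle, a bystander. Origin: centre of its foot.
- brush_pot: Brown pot 68 mm across and 95 mm high with brushes standing in it to about 240 mm, a bystander. Origin: centre of its underside.
- dish: Small white dish of blue pigment, 80 mm across, 22 mm high, a bystander. Origin: centre of its underside.
- tin: Red tea tin 80 mm across, 112 mm high, a bystander. Origin: centre of its underside.
- water_bowl: Blue bowl 110 mm across, 45 mm high, a bystander. Origin: centre of its underside.
- loop_tool: Wooden-handled trimming tool 170 mm long lying flat, 10 mm thick, a bystander. Origin: under its middle.

How it is judged:
By the outcome, as a careful person would: the job done as asked, in the order asked, and still so for the second after the job is handed in, with the robot touching nothing.
It also fails if it takes over 64 s, if anything falls off the work surface, if the arm or the gripper's body presses on something with over 40 N, if the wrist force passes 120 N, or if a joint passes its speed limit or range.

## Working session

There is one attempt and no reset: what is moved stays moved. The work goes in short steps, Python scripts to look and compute and a tool call to move; the robot and the scene stay as the last step left them, time stands still between calls to the robot, and variables do not carry over. Pictures are saved under pics/ and viewed, about 8 in all and at most 12, crops included, and the job is handed in when it is done.

Besides the shell and the picture viewer there is one more tool, called after "Call:" in YAML: its name, and indented under it one key for each argument. servo_tool: Moves the arm, as the interface text tells. Its arguments: {"type":"object","properties":{"series":{"type":"array"}},"required":["series"]}

```bash
mkdir -p pics; cat > h.py <<'E'
import numpy as np,cv2
from bench import env
def cal(n):
    c=env.calibration(n);return np.array(c["camera_matrix"],float),np.array(c["rvec"],float).reshape(3,1),np.array(c["tvec"],float).reshape(3,1)
def ray(n,px):
    K,r,t=cal(n);R=cv2.Rodrigues(r)[0];d=R.T@np.linalg.inv(K)@np.array([px[0],px[1],1.]);return (-R.T@t).ravel(),d
def atz(n,px,z):
    o,d=ray(n,px);return o+d*(z-o[2])/d[2]
def proj(n,P):
    K,r,t=cal(n);return cv2.projectPoints(np.array(P,float).reshape(-1,3),r,t,K,None)[0].reshape(-1,2)
def tri(a,b):
    (o1,d1),(o2,d2)=ray("side",a),ray("top",b);s=np.linalg.lstsq(np.c_[d1,-d2],o2-o1,rcond=None)[0];p,q=o1+d1*s[0],o2+d2*s[1];return (p+q)/2,np.linalg.norm(p-q)
E
python3 - <<'E'
from h import *
for n in("side","top"):
    im=env.capture(n);cv2.imwrite(f"pics/{n}0.png",im)
    K,r,t=cal(n);print(n,K[0,0],ray(n,(280,210)))
Z=dict(spindle_seat=94,spindle_top=124,head=0,head_grip=64,head_pad=80,bottle=0,bottle_neck=97,plain1=0,brush_pot=0,dish=0,tin=0,water_bowl=0,loop_tool=0)
for k,z in Z.items():
    for n in("side","top"):
        for d in env.landmark_of(n,k)[:3]: print(k,n,np.round(d["location"],1),round(d["conf"],2),np.round(atz(n,d["location"],z),1))
print(env.observe())
E
```

```text
side 405.1788499118608 (array([  19.07559206, -897.93877326,  716.54245891]), array([ 0.42867728,  0.75264417, -0.49989369]))
top 436.4385689698376 (array([ 370.14246858,    5.64193573, 1488.37396941]), array([ 0.11370004, -0.03929864, -0.99305456]))
spindle_seat side [304.  218.9] 0.69 [587.6 -42.8  94. ]
spindle_seat side [242.7 209. ] 0.15 [457.1 103.9  94. ]
spindle_seat top [280.6 192.2] 0.62 [587.7 -50.3  94. ]
spindle_seat top [425.5 217.7] 0.41 [ 516.7 -520.5   94. ]
spindle_top side [303.  207.7] 0.65 [592.3 -28.9 124. ]
spindle_top top [281.1 190.1] 0.71 [589.8 -50.5 124. ]
head side [241.4 203.7] 0.64 [535.9 292.7   0. ]
head top [185.7 209.9] 0.74 [532.7 269.3   0. ]
head top [278.7 188.5] 0.56 [615.1 -47.2   0. ]
head_grip top [180.3 204. ] 0.66 [544.7 276.5  64. ]
head_pad side [243.9 186.5] 0.76 [538.7 267.6  80. ]
head_pad side [241.6 208.7] 0.26 [464.8 129.9  80. ]
head_pad top [181.8 207.1] 0.67 [532.8 268.1  80. ]
bottle top [366.8 225.8] 0.6 [ 493.5 -352.6    0. ]
bottle_neck side [337.4 292.9] 0.69 [ 474.6 -355.8   97. ]
bottle_neck top [368.1 229.6] 0.64 [ 473.4
[... 971 characters left out ...]
lock': 1.4, 'joints': array([ 1.29600025e+00,  4.23070843e-01,  1.62989989e+00,  1.10311396e-05,
        1.08861019e+00, -1.90164365e-02]), 'dq': array([ 2.93489735e-04, -9.73125336e-05, -1.76758592e-03,  1.48228213e-03,
       -1.12029561e-03, -1.37664556e-03]), 'joint_efforts': array([ 1.36536870e-03, -5.44605589e+01, -2.74030888e+01,  6.45077275e-02,
        1.69781788e-02,  3.41186428e-06]), 'ee_pos': array([158.10246939, 604.65513724, 222.69332221]), 'tool_rot': array([-7.41700049e-06,  7.91519018e-01,  6.11144536e-01,  1.79383688e-06]), 'ft_force': array([-0.01951829,  0.10963683,  0.11316634]), 'wrist_torque': array([0.0545776 , 0.00636315, 0.02741679]), 'opening': 0.9961352626634369}
```

View pics/top0.png

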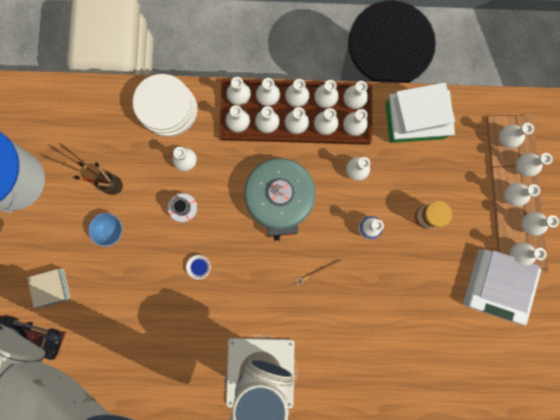

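View pics/side0.png

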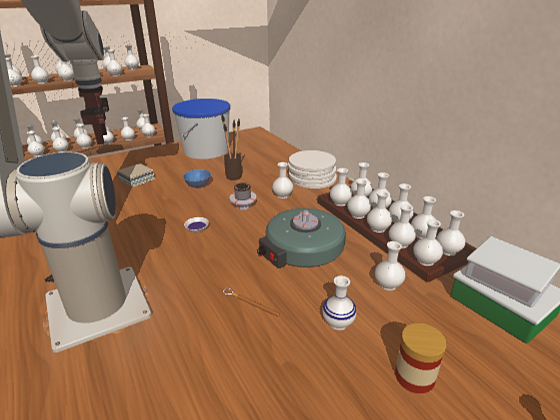

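The top view shows the head at (182,207), the spindle at (281,191), the banded bottle at (371,227), and plain bottles at (184,158) and (358,168). The side view agrees. Next I'll look closely at the orange marks.

```bash
cat >> h.py <<'E'
def orange(im):
    f=im.astype(float);b,g,r=f[...,0],f[...,1],f[...,2];return np.clip(r-0.5*g-0.5*b,0,None)
def crop(im,c,w,s):
    return cv2.resize(cv2.getRectSubPix(im,(w,w),(float(c[0]),float(c[1]))),None,fx=s,fy=s,interpolation=cv2.INTER_CUBIC)
def markscore(n,im,c,z,r0,r1,step=1):
    o=cv2.GaussianBlur(orange(im),(0,0),0.6);out=[]
    for a in np.arange(0,90,step):
        P=[[c[0]+r*np.cos(np.radians(a+k*90)),c[1]+r*np.sin(np.radians(a+k*90)),z] for k in range(4) for r in np.linspace(r0,r1,8)]
        p=proj(n,P).astype(np.float32);out.append(cv2.remap(o,p[:,0].reshape(-1,1),p[:,1].reshape(-1,1),cv2.INTER_LINEAR).mean())
    return np.array(out)
E
python3 - <<'E'
from h import *
t=cv2.imread("pics/top0.png");s=cv2.imread("pics/side0.png")
m=np.vstack([np.hstack([crop(t,(182,208),38,8),crop(t,(281,191),38,8)]),np.hstack([crop(s,(242,196),38,8),crop(s,(305,218),38,8)])])
cv2.imwrite("pics/m.png",m)
E
```

```text
(no output)
```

View pics/m.png

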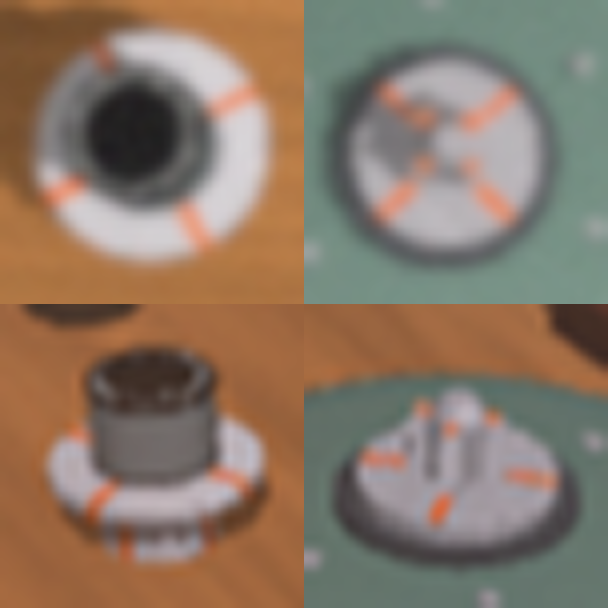

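The crops show all four orange marks on the head disc and on the flange. I'll fit the centre and angle of each.

```bash
cat >> h.py <<'E'
from scipy.optimize import minimize
def fit(n,im,c,z,r0,r1):
    o=cv2.GaussianBlur(orange(im),(0,0),0.8)
    rr=np.linspace(r0,r1,8)
    def f(v):
        a=np.radians(v[2])+np.repeat(np.arange(4),8)*np.pi/2;r=np.tile(rr,4)
        p=proj(n,np.c_[v[0]+r*np.cos(a),v[1]+r*np.sin(a),np.full(32,z)]).astype(np.float32)
        return -np.minimum(cv2.remap(o,p[:,:1].copy(),p[:,1:].copy(),cv2.INTER_CUBIC),90).mean()
    best=min((minimize(f,[c[0]+dx,c[1]+dy,a],method="Nelder-Mead",options=dict(initial_simplex=np.array([[c[0]+dx,c[1]+dy,a],[c[0]+dx+4,c[1]+dy,a],[c[0]+dx,c[1]+dy+4,a],[c[0]+dx,c[1]+dy,a+8]]))) for a in range(0,90,10) for dx in(-5,5) for dy in(-5,5)),key=lambda r:r.fun)
    return np.round(best.x,1),round(best.fun,1)
E
python3 - <<'E'
from h import *
for n in("top","side"):
    im=cv2.imread(f"pics/{n}0.png")
    print(n,"head",fit(n,im,(534,268),40,34,46),"flange",fit(n,im,(588,-48),94,24,36))
print(np.round(proj("side",[[478,-350,97]]),1))
for n in("side","top"):
    print([(np.round(d["bbox"]),round(d["conf"],2)) for d in env.spot_in(n,"bottle")[:2]])
E
```

```text
Traceback (most recent call last):
  File "h.py", line 31, in fit
    best=min((minimize(f,[c[0]+dx,c[1]+dy,a],method="Nelder-Mead",options=dict(initial_simplex=np.array([[c[0]+dx,c[1]+dy,a],[c[0]+dx+4,c[1]+dy,a],[c[0]+dx,c[1]+dy+4,a],[c[0]+dx,c[1]+dy,a+8]]))) for a in range(0,90,10) for dx in(-5,5) for dy in(-5,5)),key=lambda r:r.fun)
  File "h.py", line 31, in <genexpr>
    best=min((minimize(f,[c[0]+dx,c[1]+dy,a],method="Nelder-Mead",options=dict(initial_simplex=np.array([[c[0]+dx,c[1]+dy,a],[c[0]+dx+4,c[1]+dy,a],[c[0]+dx,c[1]+dy+4,a],[c[0]+dx,c[1]+dy,a+8]]))) for a in range(0,90,10) for dx in(-5,5) for dy in(-5,5)),key=lambda r:r.fun)
              ~~~~~~~~^^^^^^^^^^^^^^^^^^^^^^^^^^^^^^^^^^^^^^^^^^^^^^^^^^^^^^^^^^^^^^^^^^^^^^^^^^^^^^^^^^^^^^^^^^^^^^^^^^^^^^^^^^^^^^^^^^^^^^^^^^^^^^^^^^^^^^^^^^^^^^^^^^^^^^^^^^^^^^^^^^^^^^^^^^^^
  File "h.py", line 29, in f
    p=proj(n,np.c_[v[0]+r*np.cos(a),v[1]+r*np.sin(a),np.full(32,z)]).astype(np.float32)
      ~~~~^^^^^^^^^^^^^^^^^^^^^^^^^^^^^^^^^^^^^^^^^^^^^^^^^^^^^^^^^^
  File "h.py", line 10, in proj
    K,r,t=cal(n);return cv2.projectPoints(np.array(P,float).reshape(-1,3),r,t,K,None)[0].reshape(-1,2)
          ~~~^^^
  File "h.py", line 4, in cal
    c=env.calibration(n);return np.array(c["camera_matrix"],float),np.array(c["rvec"],float).reshape(3,1),np.array(c["tvec"],float).reshape(3,1)
ValueError: time passes only in moves, steps and waits
```

```bash
sed -i 's/^def cal(n):/import functools\n@functools.lru_cache\ndef cal(n):/' h.py
python3 - <<'E'
s=open("h.py").read();i=s.index("from scipy.optimize");open("h.py","w").write(s[:i]+'''from scipy.optimize import minimize
def fit(n,im,c,z,r0,r1):
    o=cv2.GaussianBlur(orange(im),(0,0),0.6);rr=np.linspace(r0,r1,8)
    def f(v):
        a=np.radians(v[2])+np.repeat(np.arange(4),8)*np.pi/2;r=np.tile(rr,4);q=0
        for d,w in((0,1),(8,-.5),(-8,-.5)):
            p=proj(n,np.c_[v[0]+r*np.cos(a)-d*np.sin(a),v[1]+r*np.sin(a)+d*np.cos(a),np.full(32,z)]).astype(np.float32)
            q=q+w*cv2.remap(o,p[:,:1].copy(),p[:,1:].copy(),cv2.INTER_CUBIC)
        return -np.clip(q.reshape(4,8).mean(1),-50,70).mean()
    g=[(f((c[0]+dx,c[1]+dy,a)),c[0]+dx,c[1]+dy,a) for a in range(0,90,3) for dx in(-6,-3,0,3,6) for dy in(-6,-3,0,3,6)]
    x=np.array(min(g)[1:]);b=minimize(f,x,method="Nelder-Mead",options=dict(initial_simplex=x+np.vstack([np.zeros(3),np.diag([3,3,4])])))
    return np.round(b.x,1),round(b.fun,1)
''')
E
python3 - <<'E'
from h import *
for n in("top","side"):
    im=cv2.imread(f"pics/{n}0.png")
    print(n,"head",fit(n,im,(534,268),40,35,44),"flange",fit(n,im,(588,-48),94,24,36))
for n in("side","top"):
    print([(np.round(d["bbox"]),round(d["conf"],2)) for d in env.spot_in(n,"bottle")[:2]])
E
```

```text
top head (array([537.7, 275.8,  29.6]), np.float64(-61.9)) flange (array([591.1, -47.8,  45.2]), np.float64(-64.0))
side head (array([533.6, 275.8,  29.4]), np.float64(-41.2)) flange (array([584.2, -45.1,  50. ]), np.float64(-46.3))
[(array([339., 304.,  37.,  52.]), 0.6)]
[(array([371., 227.,  19.,  22.]), 0.61)]
```

```bash
cat >> h.py <<'E'
from scipy.spatial.transform import Rotation as Ro
def go(x,y,z,yaw):
    s=env.observe();w,a,b,c=s["tool_rot"];R=Ro.from_quat([a,b,c,w])
    T=Ro.from_matrix(np.array([[np.cos(yaw:=np.radians(yaw)),np.sin(yaw),0],[np.sin(yaw),-np.cos(yaw),0],[0,0,-1]]).astype(float))
    print("yaw now",np.round(np.degrees(np.arctan2(*R.as_matrix()[1::-1,0])),2),"t",s["clock"],"pos",np.round(s["ee_pos"],1),"F",np.round(s["ft_force"],1))
    print("row",np.round((R.inv()*T).as_rotvec(),4),np.round(R.inv().apply(np.array([x,y,z])-s["ee_pos"])/10,3))
E
python3 -c "
from h import *
go(536,274,130,29.5)"
```

```text
yaw now 75.34 t 1.5 pos [158.1 604.6 222.7] F [ 0.9 -0.3 -0.2]
row [0.     0.     0.8001] [-22.428  44.924   9.269]
```

Call:
servo_tool:
  series:
    - [[0, 0, 0.8, -22.43, 44.92, 0, 100], [0, 0, 0.8, -22.43, 44.92, 0, 100], [0, 0, 0.8, -22.43, 44.92, 0, 100], [0, 0, 0.8, -22.43, 44.92, 0, 100], [0, 0, 0.8, -22.43, 44.92, 0, 100], [0, 0, 0.8, -22.43, 44.92, 0, 100], [0, 0, 0.8, -22.43, 44.92, 5, 100], [0, 0, 0.8, -22.43, 44.92, 9.27, 100], [0, 0, 0.8, -22.43, 44.92, 9.27, 100], [0, 0, 0.8, -22.43, 44.92, 9.27, 100], [0, 0, 0.8, -22.43, 44.92, 9.27, 100], [0, 0, 0.8, -22.43, 44.92, 9.27, 100], [0, 0, 0.8, -22.43, 44.92, 9.27, 100], [0, 0, 0.8, -22.43, 44.92, 9.27, 100]]

```text
clock: 2.9
ee_pos: [535.5, 274.9, 130.7]
tool_rot: [-0.0, 0.967, 0.255, 0.0]
ft_force: [0.5, 0.1, 0.5]
opening: 0.998
```

```bash
python3 - <<'E'
from h import *
t=env.capture("top");s=env.capture("side");go(536,274,45,29.5)
for n,im in(("top",t),("side",s)): print(n,fit(n,im,(536,274),40,35,44))
p=proj("side",[[536,274,90]])[0];q=proj("top",[[536,274,90]])[0]
cv2.imwrite("pics/g.png",np.hstack([crop(t,q,60,6),crop(s,p,60,6)]))
E
```

```text
yaw now 29.6 t 3.0 pos [535.5 275.2 130.9] F [ 1.6  0.  -0.1]
row [-0.     -0.0013  0.0017] [-0.026  0.128  8.59 ]
top (array([538.2, 276.3,  28.5]), np.float64(-18.0))
side (array([533.7, 275.8,  29.5]), np.float64(-42.2))
```

View pics/g.png

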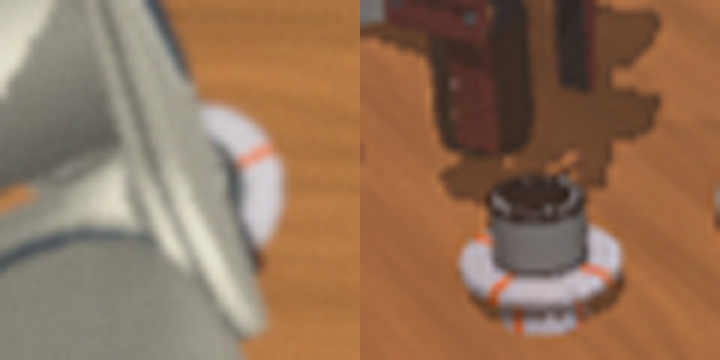

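The side crop shows the fingers at (485,150) and (575,90), straddling the head's axis from above. I'll descend and grip.

Call:
servo_tool:
  series:
    - [[0, 0, 0, -0.03, 0.1, 3, 100], [0, 0, 0, -0.03, 0.1, 6, 100], [0, 0, 0, -0.03, 0.1, 7.6, 100], [0, 0, 0, -0.03, 0.1, 8.4, 100], [0, 0, 0, -0.03, 0.1, 8.6, 100], [0, 0, 0, -0.03, 0.1, 8.6, 60], [0, 0, 0, -0.03, 0.1, 8.6, 40], [0, 0, 0, -0.03, 0.1, 8.6, 40], [0, 0, 0, -0.03, 0.1, 8.6, 40], [0, 0, 0, -0.03, 0.1, 8.6, 40], [0, 0, 0, -0.03, 0.1, 8.6, 40], [0, 0, 0, -0.03, 0.1, 8.6, 40]]

```text
clock: 4.2
ee_pos: [536.2, 274.4, 45.5]
tool_rot: [-0.0, 0.967, 0.255, 0.001]
ft_force: [-0.5, -0.8, 6.3]
opening: 0.63
```

```bash
python3 -c "
from h import *
go(588,-46,205,47)"
```

```text
yaw now 29.6 t 4.2 pos [536.2 274.4  45.5] F [-0.5 -0.8  6.3]
row [ 0.0004 -0.0022 -0.3037] [-11.292  30.416 -15.975]
```

Call:
servo_tool:
  series:
    - [[0, 0, 0, 0, 0, -1, 40], [0, 0, 0, 0, 0, -4, 40], [0, 0, 0, 0, 0, -8, 40], [0, 0, 0, 0, 0, -12, 40], [0, 0, 0, -1, 2.7, -16, 40], [0, 0, -0.1, -2.5, 6.7, -16, 40], [0, 0, -0.2, -4, 10.8, -16, 40], [0, 0, -0.3037, -5.5, 14.8, -16, 40], [0, 0, -0.3037, -7, 18.9, -16, 40], [0, 0, -0.3037, -8.5, 22.9, -16, 40], [0, 0, -0.3037, -10, 26.9, -16, 40], [0, 0, -0.3037, -10.9, 29.4, -16, 40], [0, 0, -0.3037, -11.29, 30.42, -16, 40], [0, 0, -0.3037, -11.29, 30.42, -16, 40], [0, 0, -0.3037, -11.29, 30.42, -16, 40], [0, 0, -0.3037, -11.29, 30.42, -16, 40], [0, 0, -0.3037, -11.29, 30.42, -16, 40]]

```text
clock: 5.9
ee_pos: [587.8, -44.7, 205.2]
tool_rot: [-0.0, 0.917, 0.399, 0.001]
ft_force: [-0.0, -0.4, -5.5]
opening: 0.634
```

```bash
python3 - <<'E'
from h import *
s=env.capture("side");t=env.capture("top");go(588,-46,205,47)
o=env.observe();print(o["opening"],o["joints"].round(2))
c=o["ee_pos"];print(fit("side",s,c[:2],c[2]-5.5,36,46),"flange",fit("side",s,(586,-46),94,24,36))
cv2.imwrite("pics/hv.png",np.hstack([crop(t,proj("top",[[588,-46,150]])[0],90,4),crop(s,proj("side",[[588,-46,150]])[0],66,6)[:360,:396]]))
cv2.imwrite("pics/s1.png",s)
E
```

```text
yaw now 47.08 t 6.0 pos [587.9 -45.  205.3] F [ 0.1  0.1 -4.6]
row [ 0.0006 -0.0021  0.0013] [-0.065  0.07   0.026]
0.6346198959573595 [-0.1   0.39  1.73  0.    1.02 -0.92]
(array([583.7, -43.2,  48. ]), np.float64(-46.9)) flange (array([584. , -45.2,  49.9]), np.float64(-47.1))
```

View pics/hv.png

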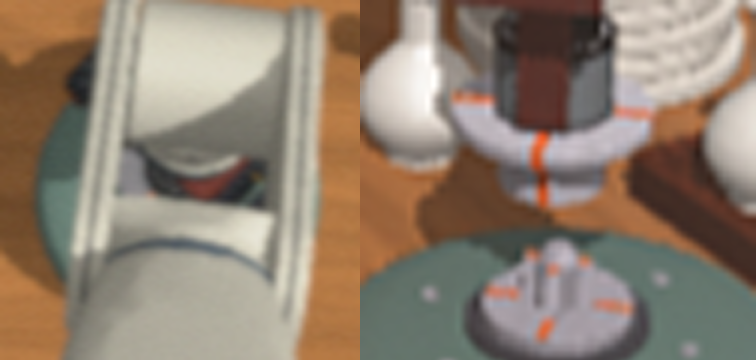

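The side crop shows the head right above the spindle, with its front mark at (540,150) against the flange's at (545,328). I'll cross-check the angle and centre with mark blob centroids.

```bash
cat >> h.py <<'E'
def blobs(n,im,c,z,R,r0,th=35,S=8):
    g=np.arange(-R,R+.01,.5);X,Y=np.meshgrid(c[0]+g,c[1]+g)
    p=proj(n,np.c_[X.ravel(),Y.ravel(),np.full(X.size,z)]).astype(np.float32).reshape(*X.shape,2)
    o=cv2.remap(orange(im).astype(np.float32),p,None,cv2.INTER_CUBIC)
    rr=np.hypot(X-c[0],Y-c[1]);o[(rr<r0)|(rr>R)]=0
    k,l,st,ce=cv2.connectedComponentsWithStats((o>th).astype(np.uint8));out=[]
    for i in range(1,k):
        m=l==i
        if m.sum()<60: continue
        w=o[m]-th*.5;q=np.c_[X[m],Y[m]];mu=np.average(q,0,w);C=np.cov(q.T,aweights=w);e,v=np.linalg.eigh(C)
        out.append((mu.round(1),round(np.degrees(np.arctan2(v[1,1],v[0,1]))%180,1),int(m.sum())))
    return out
E
python3 - <<'E'
from h import *
t=cv2.imread("pics/top0.png");s0=cv2.imread("pics/side0.png");s1=cv2.imread("pics/s1.png")
for nm,a in(("top flange",("top",t,(590,-48),94,37,19)),("side flange",("side",s0,(585,-45),94,37,19)),("side1 flange",("side",s1,(585,-45),94,37,19)),("side1 head",("side",s1,(584,-43),199.8,47,30)),("top head0",("top",t,(538,276),40,46,33)),("side head0",("side",s0,(534,276),40,46,33)),
  ("top tips",("top",t,(590,-48),118,20,8)),("side tips",("side",s1,(585,-45),118,20,8))):
    print(nm);[print("  ",*b) for b in blobs(*a)]
E
```

```text
top flange
   [571.  -67.8] 46.5 667
   [610.5 -66.6] 127.0 616
   [610.7 -28.8] 56.1 553
   [571.1 -27.9] 135.6 636
side flange
   [568.2 -67.8] 43.2 499
   [606.8 -65.6] 125.4 638
   [567.3 -27. ] 144.7 632
   [601.8 -22.5] 53.1 294
side1 flange
   [568.2 -67.8] 43.2 502
   [606.9 -65.6] 125.5 643
   [567.3 -27. ] 145.1 634
   [601.8 -22.5] 52.7 298
side1 head
   [560.  -72.8] 46.8 506
   [612.6 -69.2] 132.3 869
   [555.7 -17.8] 138.5 915
   [601.3  -9.6] 156.4 1544
top head0
   [557.1 241.2] 119.8 477
   [503.9 256.1] 29.2 515
   [573.8 296.6] 30.6 325
   [517.4 310. ] 118.0 528
side head0
   [553.2 241.8] 110.8 686
   [500.1 255. ] 43.6 522
   [513.9 311.3] 76.6 647
top tips
   [600.7 -57.8] 114.1 401
   [581.9 -56.7] 45.7 190
   [601. -37.] 89.8 308
   [582.2 -38.2] 8.4 203
side tips
   [596.8 -57.4] 53.2 245
   [579.2 -56.6] 50.5 249
   [578.3 -38.4] 57.1 214
```

Opposite marks put the flange at about 45.2° and the held head at about 47.6°. The head therefore needs about -2.4° of turn, and the centre is near (589.8,-48.5). I'll correct and come down to just above the tip.

```bash
python3 -c "
from h import *
go(589.8,-48.5,176,44.7)"
```

```text
yaw now 47.08 t 6.0 pos [587.9 -45.  205.3] F [ 0.1  0.1 -4.6]
row [ 0.0005 -0.0021  0.0415] [-0.132  0.37   2.926]
```

Call:
servo_tool:
  series:
    - [[0, 0, 0.0415, -0.13, 0.37, 1, 40], [0.0005, -0.002, 0.0415, -0.13, 0.37, 2, 40], [0.0005, -0.002, 0.0415, -0.13, 0.37, 2.93, 40], [0.0005, -0.002, 0.0415, -0.13, 0.37, 2.93, 40], [0.0005, -0.002, 0.0415, -0.13, 0.37, 2.93, 40], [0.0005, -0.002, 0.0415, -0.13, 0.37, 2.93, 40]]

```text
clock: 6.6
ee_pos: [590.1, -48.5, 176.3]
tool_rot: [0.0, 0.925, 0.38, 0.0]
ft_force: [-0.3, 0.0, -4.1]
opening: 0.634
```

```bash
python3 - <<'E'
from h import *
s=env.capture("side");cv2.imwrite("pics/s2.png",s);go(589.8,-48.5,140,44.7)
c=env.observe()["ee_pos"]
for nm,a in(("head",("side",s,(586,-47),c[2]-5.5,47,30)),("flange",("side",s,(586,-46.5),94,37,19))):
    print(nm);[print("  ",*b) for b in blobs(*a)]
E
```

```text
yaw now 44.71 t 6.65 pos [590.2 -48.5 176.4] F [-0.2  0.2 -4.4]
row [ 0.0006 -0.0006  0.0001] [-0.027 -0.03   3.641]
head
   [560.3 -76.3] 48.0 480
   [613.5 -74.2] 133.6 829
   [559.6 -19.8] 126.0 924
   [601.9 -13.6] 139.5 1362
   [573.8  -2.5] 15.6 93
flange
   [568. -68.] 43.5 501
   [607.4 -66.3] 126.6 722
   [568.  -27.8] 139.5 719
   [602.4 -20.5] 61.2 252
```

Call:
servo_tool:
  series:
    - [[0, 0, -0.01, 0.03, 0, 0.6, 40], [0, 0, -0.01, 0.03, 0, 1.0, 40], [0, 0, -0.01, 0.03, 0, 1.3, 40], [0, 0, -0.01, 0.03, 0, 1.5, 40], [0, 0, -0.01, 0.03, 0, 1.7, 40], [0, 0, -0.01, 0.03, 0, 1.9, 40], [0, 0, -0.01, 0.03, 0, 1.9, 40]]

```text
clock: 7.35
ee_pos: [590.2, -48.3, 157.1]
tool_rot: [0.0, 0.923, 0.385, 0.0]
ft_force: [-0.2, 0.6, -5.0]
opening: 0.632
```

It entered the splines with no contact force. Continuing to the seat.

Call:
servo_tool:
  series:
    - [[0, 0, 0, 0, 0, 0.4, 40], [0, 0, 0, 0, 0, 0.8, 40], [0, 0, 0, 0, 0, 1.2, 40], [0, 0, 0, 0, 0, 1.5, 40], [0, 0, 0, 0, 0, 1.65, 40], [0, 0, 0, 0, 0, 1.75, 40], [0, 0, 0, 0, 0, 1.8, 40], [0, 0, 0, 0, 0, 1.8, 40]]

```text
clock: 8.15
ee_pos: [590.2, -48.3, 139.5]
tool_rot: [0.0, 0.923, 0.385, 0.0]
ft_force: [-2.3, 0.1, -0.5]
opening: 0.633
```

Call:
servo_tool:
  series:
    - [[0, 0, 0, 0, 0, 0.05, 40], [0, 0, 0, 0, 0, 0.05, 40], [0, 0, 0, 0, 0, 0.05, 70], [0, 0, 0, 0, 0, 0.05, 100], [0, 0, 0, 0, 0, 0.05, 100], [0, 0, 0, 0, 0, 0.05, 100], [0, 0, 0, 0, 0, 0.05, 100], [0, 0, 0, 0, 0, -2, 100], [0, 0, 0, 0, 0, -5, 100], [0, 0, 0, 0, 0, -10, 100], [0, 0, 0, 0, 0, -13, 100], [0, 0, 0, 0, 0, -13, 100], [0, 0, 0, 0, 0, -13, 100]]

```text
clock: 9.45
ee_pos: [590.2, -48.3, 269.8]
tool_rot: [0.0, 0.923, 0.385, 0.001]
ft_force: [-0.8, -0.2, -0.3]
opening: 1.002
```

```bash
python3 - <<'E'
from h import *
s=env.capture("side");t=env.capture("top");cv2.imwrite("pics/s3.png",s);cv2.imwrite("pics/t3.png",t)
for n in("side","top"):
  for k,z in(("bottle_neck",97),("bottle",0),("head_pad",174)):
    for d in env.landmark_of(n,k)[:2]: print(k,n,np.round(d["location"],1),round(d["conf"],2),np.round(atz(n,d["location"],z),1))
[print(*b) for b in blobs("side",s,(587,-47),134,47,30)]
go(476,-345,230,-36)
cv2.imwrite("pics/c3.png",np.hstack([crop(s,proj("side",[[590,-48,140]])[0],60,6),crop(s,proj("side",[[476,-345,60]])[0],60,6)]))
E
```

```text
bottle_neck side [338.5 291.3] 0.74 [ 480.  -352.8   97. ]
bottle side [335.1 323.4] 0.63 [ 476.3 -354.4    0. ]
head_pad side [306.2 195.2] 0.86 [590.9 -46.2 174. ]
bottle_neck top [375.2 230.8] 0.84 [ 470.1 -356.3   97. ]
bottle_neck top [197.2 267.4] 0.62 [340.5 208.2  97. ]
bottle top [367.8 226.7] 0.66 [ 490.5 -356.1    0. ]
head_pad top [280.7 191.4] 0.64 [577.7 -47.3 174. ]
head_pad top [278.9 190.9] 0.61 [579.1 -41.8 174. ]
[560.9 -75.8] 47.5 462
[614.8 -74.1] 128.1 794
[559.3 -19.9] 128.8 951
yaw now 45.28 t 9.85 pos [589.8 -48.3 268.6] F [-0.8 -0.3 -0.2]
row [-2.0000e-04  1.1000e-03  1.4187e+00] [-29.093  12.792   3.869]
```

View pics/c3.png

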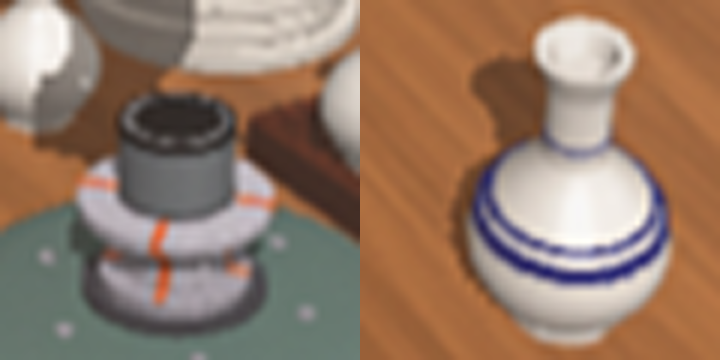

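The head is seated: its disc's mark centre, back-projected at z=134, agrees with the flange centre to under 1 mm. In the crop the bottle's lip is centred near (583,52). I'll use that to refine the bottle's position.

```bash
python3 - <<'E'
from h import *
c=proj("side",[[476,-345,60]])[0]
f=lambda x,y:(c[0]+(x-360+.5)/6-.5-29.5,c[1]+(y+.5)/6-.5-29.5)
for nm,x,y,z in(("lip",583,53,128),("foot",570,322,0)): print(nm,np.round(f(x,y),1),np.round(atz("side",f(x,y),z),1))
def model(x,y): 
    a=np.linspace(0,2*np.pi,60);P=[]
    for r,z in((23,0),(34,15),(40,37),(34,57),(12.5,85),(12.5,105),(18.5,128)): P.append(np.c_[x+r*np.cos(a),y+r*np.sin(a),0*a+z])
    return np.vstack(P)
from scipy.spatial import ConvexHull
for n,p0 in(("side","s3"),("top","t3")):
    im=cv2.imread(f"pics/{p0}.png");hsv=cv2.cvtColor(im,cv2.COLOR_BGR2HSV).astype(int);wood=(hsv[...,0]<20)&(hsv[...,1]>75)
    m=(~wood).astype(np.float32);S=4;q=proj(n,[[478,-353,60]])[0];x0,y0=int(q[0])-35,int(q[1])-40
    sub=cv2.resize(m[y0:y0+80,x0:x0+70],None,fx=S,fy=S,interpolation=cv2.INTER_LINEAR)>.5
    best=[]
    for x in range(466,495,1):
        for y in range(-368,-340,1):
            M=np.zeros(sub.shape,np.uint8);pts=(proj(n,model(x,y))-[x0,y0]+.5)*S-.5;pts=pts.reshape(7,60,2)
            for a,b in zip(pts[:-1],pts[1:]): cv2.fillConvexPoly(M,cv2.convexHull(np.vstack([a,b]).astype(np.int32)),1)
            M=M>0;best.append(((M&sub).sum()/(M|sub).sum(),x,y))
    print(n,sorted(best)[-4:])
E
```

```text
lip [341.3 281. ] [ 482.9 -356.1  128. ]
foot [339.2 325.9] [ 479.8 -365.6    0. ]
side [(np.float64(0.8860989985145431), 485, -354), (np.float64(0.8888091135362818), 484, -356), (np.float64(0.8899860984612434), 484, -355), (np.float64(0.8914598435024723), 485, -355)]
top [(np.float64(0.9479921000658328), 487, -356), (np.float64(0.9506140235045557), 486, -357), (np.float64(0.9539621643074481), 485, -356), (np.float64(0.9594540877169736), 486, -356)]
```

```bash
python3 -c "
from h import *
go(485.5,-356.5,170,-36)"
```

```text
yaw now 45.28 t 9.85 pos [589.8 -48.3 268.6] F [-0.8 -0.3 -0.2]
row [-2.0000e-04  1.1000e-03  1.4187e+00] [-29.237  14.281   9.868]
```

Call:
servo_tool:
  series:
    - [[0, 0, 0.14, -4, 2, 0, 100], [0, 0, 0.28, -8, 4, 0, 100], [0, 0, 0.42, -12, 6, 0, 100], [0, 0, 0.56, -16, 8, 0, 100], [0, 0, 0.7, -20, 10, 0, 100], [0, 0, 0.84, -24, 12, 2, 100], [0, 0, 0.98, -27, 13.2, 4, 100], [0, 0, 1.12, -28.5, 14, 7, 100], [0, 0, 1.26, -29.24, 14.28, 9.87, 100], [0, 0.001, 1.4187, -29.24, 14.28, 9.87, 100], [0, 0.001, 1.4187, -29.24, 14.28, 9.87, 100], [0, 0.001, 1.4187, -29.24, 14.28, 9.87, 100], [0, 0.001, 1.4187, -29.24, 14.28, 9.87, 100]]

```text
clock: 11.15
ee_pos: [486.0, -356.6, 170.7]
tool_rot: [0.0, 0.952, -0.307, 0.001]
ft_force: [1.2, -0.3, -0.1]
opening: 1.002
```

```bash
python3 - <<'E'
from h import *
s=env.capture("side");go(485.5,-356.5,78.5,-36)
cv2.imwrite("pics/b.png",crop(s,proj("side",[[485,-356,110]])[0],80,7))
E
```

```text
yaw now -35.84 t 11.2 pos [ 486.  -356.6  170.8] F [-0.1 -0.4 -0.3]
row [ 0.     -0.0012  0.0028] [-0.058  0.025  9.226]
```

View pics/b.png

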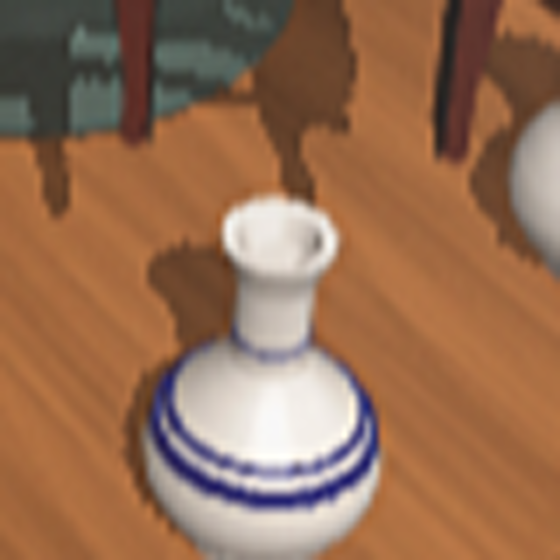

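The fingers at (135,140) and (453,155) straddle the lip at (281,240). I'll descend and grip the neck.

Call:
servo_tool:
  series:
    - [[0, 0, 0, -0.05, 0, 4, 100], [0, 0, 0, -0.05, 0, 7, 100], [0, 0, 0, -0.05, 0, 8.6, 100], [0, 0, 0, -0.05, 0, 9.2, 100], [0, 0, 0, -0.05, 0, 9.2, 70], [0, 0, 0, -0.05, 0, 9.2, 55], [0, 0, 0, -0.05, 0, 9.2, 45], [0, 0, 0, -0.05, 0, 9.2, 38], [0, 0, 0, -0.05, 0, 9.2, 33], [0, 0, 0, -0.05, 0, 9.2, 29], [0, 0, 0, -0.05, 0, 9.2, 26], [0, 0, 0, -0.05, 0, 9.2, 22], [0, 0, 0, -0.05, 0, 9.2, 15], [0, 0, 0, -0.05, 0, 9.2, 10], [0, 0, 0, -0.05, 0, 9.2, 10], [0, 0, 0, -0.05, 0, 9.2, 10]]

```text
clock: 12.8
ee_pos: [485.8, -356.3, 78.9]
tool_rot: [0.0, 0.951, -0.308, 0.001]
ft_force: [-0.5, -0.0, 3.2]
opening: 0.399
```

```bash
python3 - <<'E'
from h import *
go(590.2,-48.3,280,-36)
s=env.capture("side");cv2.imwrite("pics/s4.png",s)
E
```

```text
yaw now -35.84 t 12.8 pos [ 485.8 -356.3   78.9] F [-0.5 -0.   3.2]
row [-0.     -0.0013  0.0028] [ -9.545 -31.087 -20.125]
```

Call:
servo_tool:
  series:
    - [[0, 0, 0, 0, 0, 0, 10], [0, 0, 0, 0, 0, 0, 10]]

```text
clock: 13.05
ee_pos: [485.8, -356.3, 78.9]
tool_rot: [0.0, 0.951, -0.308, 0.001]
ft_force: [0.0, 0.7, 3.4]
opening: 0.398
```

```bash
python3 - <<'E'
from h import *
o=env.observe();print(o["opening"],o["ee_pos"],o["ft_force"])
s=env.capture("side");cv2.imwrite("pics/b2.png",crop(s,proj("side",[[485,-356,100]])[0],70,8))
E
```

```text
0.3978901765125995 [ 485.77637146 -356.33659645   78.87294902] [0.01630762 0.68664421 3.42880674]
```

View pics/b2.png

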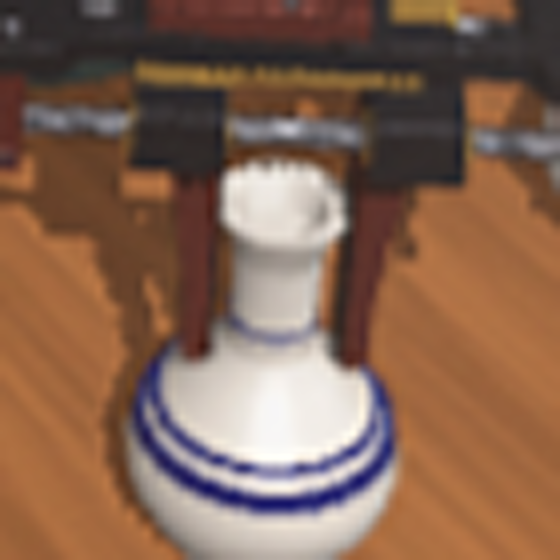

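```bash
python3 - <<'E'
from h import *
c=proj("side",[[485,-356,100]])[0]
f=lambda P:np.round(((proj("side",P)-c)+34.5+.5)*8-.5)
x,y=483.5,-355.2;u=np.array([np.cos(np.radians(-35.8)),np.sin(np.radians(-35.8))])
for z,r in((128,18.5),(109,12.5),(81,12.5),(79,17.5),(70,17.5),(60,17.5),(37,40)):
    print(z,f([[x-u[0]*r,y-u[1]*r,z],[x,y,z],[x+u[0]*r,y+u[1]*r,z]]).tolist())
# lip outline before: crop7
c0=proj("side",[[485,-356,110]])[0];g=np.array([281,240]);p=c0+(g+.5)/7-.5-39.5;print("old lip in this crop",((p-c)+35)*8-.5)
E
```

```text
128 [[213.0, 199.0], [280.0, 203.0], [347.0, 206.0]]
109 [[231.0, 253.0], [276.0, 255.0], [320.0, 258.0]]
81 [[225.0, 328.0], [269.0, 331.0], [313.0, 333.0]]
79 [[207.0, 332.0], [269.0, 336.0], [330.0, 340.0]]
70 [[206.0, 356.0], [267.0, 360.0], [328.0, 363.0]]
60 [[204.0, 382.0], [264.0, 386.0], [326.0, 390.0]]
37 [[122.0, 436.0], [259.0, 445.0], [398.0, 453.0]]
old lip in this crop [283.56903944 207.10700924]
```

The fingers stopped at 35 mm instead of 25 mm, so the tips may be on the shoulder or the lip may be catching. The picture shows tips at (200,355) and (350,360), close to the shoulder. I'll open slightly, raise 7 mm and close again.

Call:
servo_tool:
  series:
    - [[0, 0, 0, 0, 0, 0, 50], [0, 0, 0, 0, 0, 0, 55], [0, 0, 0, 0, 0, 0, 55], [0, 0, 0, 0, 0, -0.4, 55], [0, 0, 0, 0, 0, -0.7, 55], [0, 0, 0, 0, 0, -0.7, 45], [0, 0, 0, 0, 0, -0.7, 38], [0, 0, 0, 0, 0, -0.7, 30], [0, 0, 0, 0, 0, -0.7, 25], [0, 0, 0, 0, 0, -0.7, 20], [0, 0, 0, 0, 0, -0.7, 10], [0, 0, 0, 0, 0, -0.7, 10], [0, 0, 0, 0, 0, -0.7, 10]]

```text
clock: 14.4
ee_pos: [485.9, -356.5, 86.1]
tool_rot: [0.0, 0.951, -0.308, 0.001]
ft_force: [-1.1, 1.1, 4.9]
opening: 0.391
```

Call:
servo_tool:
  series:
    - [[0, 0, 0, 0, 0, -0.2, 10], [0, 0, 0, 0, 0, -0.5, 10], [0, 0, 0, 0, 0, -1, 10], [0, 0, 0, 0, 0, -1.5, 10], [0, 0, 0, 0, 0, -2, 10], [0, 0, 0, 0, 0, -2, 10], [0, 0, 0, 0, 0, -2, 10]]

```text
clock: 15.1
ee_pos: [485.9, -356.5, 106.3]
tool_rot: [0.0, 0.951, -0.308, 0.001]
ft_force: [-0.3, 0.1, -1.6]
opening: 0.394
```

```bash
python3 - <<'E'
from h import *
o=env.observe();print(o["opening"],o["ee_pos"],o["ft_force"],o["wrist_torque"])
s=env.capture("side");cv2.imwrite("pics/b3.png",crop(s,proj("side",[[485,-356,90]])[0],70,8))
E
```

```text
0.39373124818582095 [ 485.92440732 -356.48013211  106.33067209] [-0.33969111  0.13939861 -1.58059797] [-0.06425807  0.16957537 -0.0054308 ]
```

View pics/b3.png

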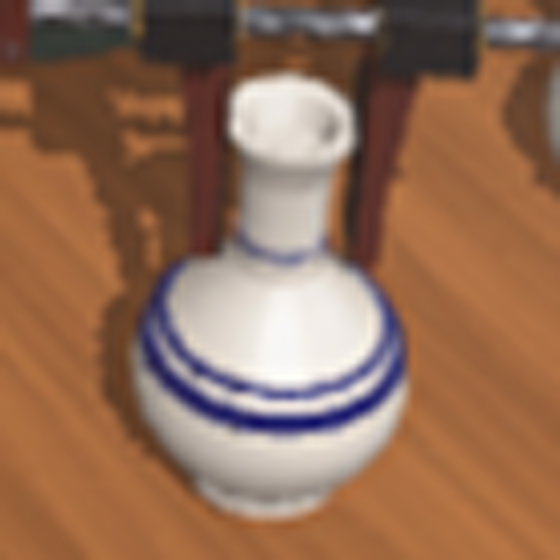

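The bottle is off the bench (Fz about -1.6 N) and hanging upright, held by the lip. The lip is at (292,122), the foot at (265,505), and the fingers are centred either side. I'll lift it smoothly and carry it over the head.

```bash
python3 -c "
from h import *
go(589.8,-48.3,290,-35.9)"
```

```text
yaw now -35.84 t 15.15 pos [ 485.8 -356.4  106.1] F [-0.2 -0.  -1.8]
row [ 0.     -0.0017  0.001 ] [ -9.58  -31.065 -18.404]
```

Call:
servo_tool:
  series:
    - [[0, 0, 0, 0, 0, -1, 10], [0, 0, 0, 0, 0, -3, 10], [0, 0, 0, 0, 0, -5.5, 10], [0, 0, 0, 0, 0, -8.5, 10], [0, 0, 0, 0, 0, -11.5, 10], [0, 0, 0, 0, 0, -14.5, 10], [0, 0, 0, -0.2, -0.8, -17, 10], [0, 0, 0, -0.6, -2, -18, 10], [0, 0, 0, -1.2, -4, -18.4, 10], [0, 0, 0, -2, -6.5, -18.4, 10], [0, 0, 0, -2.8, -9, -18.4, 10], [0, 0, 0, -3.6, -11.7, -18.4, 10], [0, 0, 0, -4.4, -14.4, -18.4, 10], [0, 0, 0, -5.3, -17.1, -18.4, 10], [0, 0, 0, -6.1, -19.8, -18.4, 10], [0, 0, 0, -6.9, -22.5, -18.4, 10], [0, 0, 0, -7.8, -25.2, -18.4, 10], [0, 0, 0, -8.5, -27.5, -18.4, 10], [0, 0, 0, -9.1, -29.4, -18.4, 10], [0, 0, 0, -9.4, -30.5, -18.4, 10]]

```text
clock: 17.15
ee_pos: [587.6, -51.8, 289.2]
tool_rot: [0.0, 0.952, -0.307, 0.0]
ft_force: [0.5, 0.2, -2.2]
opening: 0.402
```

Call:
servo_tool:
  series:
    - [[0, 0, 0, -0.1, -0.5, 0, 10], [0, 0, 0, -0.1, -0.5, 0, 10], [0, 0, 0, -0.1, -0.5, 0, 10], [0, 0, 0, -0.1, -0.5, 0, 10], [0, 0, 0, -0.1, -0.5, 0, 10], [0, 0, 0, -0.1, -0.5, 0, 10]]

```text
clock: 17.75
ee_pos: [589.7, -47.7, 289.3]
tool_rot: [0.0, 0.952, -0.307, 0.0]
ft_force: [-0.4, 0.3, -1.5]
opening: 0.396
```

```bash
python3 - <<'E'
from h import *
o=env.observe();print(o["opening"],o["ft_force"])
go(589.8,-48.3,262,-35.9)
s=env.capture("side");cv2.imwrite("pics/s5.png",s)
for k,z in(("bottle",o["ee_pos"][2]-86),("bottle_neck",o["ee_pos"][2]+11),("head_pad",174)):
    for d in env.landmark_of("side",k)[:1]: print(k,np.round(d["location"],1),round(d["conf"],2),np.round(atz("side",d["location"],z),1))
cv2.imwrite("pics/b5.png",crop(s,proj("side",[[590,-48,220]])[0],90,6))
E
```

```text
0.39552462804672917 [-0.44943311  0.26405421 -1.53691479]
yaw now -35.79 t 17.75 pos [589.7 -47.7 289.3] F [-0.4  0.3 -1.5]
row [ 0.0004 -0.0004  0.0019] [0.044 0.039 2.729]
bottle [303.4 188.7] 0.72 [574.5 -55.8 203.3]
bottle_neck [305.8 153.7] 0.91 [588.1 -43.1 300.3]
head_pad [307.1 197.4] 0.81 [585.8 -58.7 174. ]
```

View pics/b5.png

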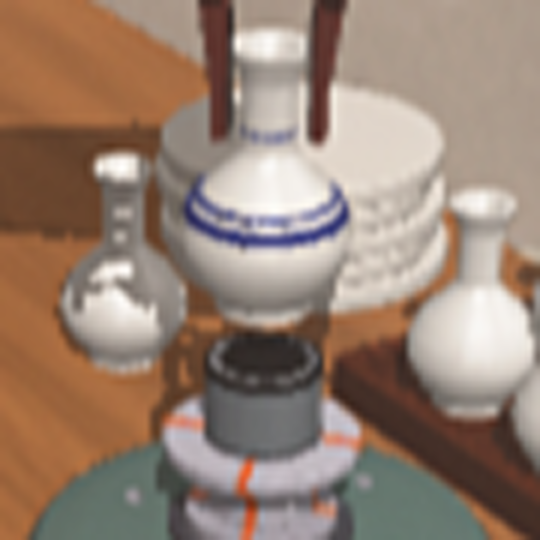

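The bottle hangs over the head, with its foot near (263,310) and the pad centre near (265,358) in the crop. I'll compare these with predicted positions.

```bash
python3 - <<'E'
from h import *
c=proj("side",[[590,-48,220]])[0]
f=lambda P:((proj("side",P)-c)+44.5+.5)*6-.5
a=np.linspace(0,2*np.pi,180)
def ext(x,y,z,r):
    p=f(np.c_[x+r*np.cos(a),y+r*np.sin(a),0*a+z]);return "L%d R%d T%d B%d"%(p[:,0].min(),p[:,0].max(),p[:,1].min(),p[:,1].max())
for nm,z,r in(("pad",174,28),("foot",203.3,23),("belly",240.3,40),("lip",331.3,18.5)): print(nm,ext(587.2,-47,z,r))
print("lateral px per mm",(f([[597.2,-47,200]])-f([[587.2,-47,200]]))/10,(f([[587.2,-37,200]])-f([[587.2,-47,200]]))/10,(f([[587.2,-47,210]])-f([[587.2,-47,200]]))/10)
im=cv2.imread("pics/b5.png");ga=cv2.cvtColor(im,cv2.COLOR_BGR2GRAY).astype(int)
for y in(45,55,240,312): 
    r=ga[y];g=np.diff(cv2.GaussianBlur(r.astype(np.float32).reshape(1,-1),(0,0),2).ravel());k=[i for i in range(140,400) if abs(g[i])>4 and abs(g[i])==max(abs(g[i-4:i+5]))];print(y,[(i,round(float(g[i]))) for i in k])
E
```

```text
pad L202 R320 T330 B385
foot L213 R311 T280 B324
belly L177 R351 T194 B268
lip L227 R310 T28 B58
lateral px per mm [[ 1.77727046 -0.49221956]] [[-1.15497402 -0.81892398]] [[ 0.04734877 -1.9096932 ]]
45 [(203, -12), (233, 23), (307, -16), (336, 10)]
55 [(204, -11), (233, 13), (307, -14), (335, 12)]
240 [(145, -6), (185, 4), (213, -5), (227, -5), (305, 4), (318, 9)]
312 [(142, -5), (156, -13), (186, -10), (308, -5), (329, 10)]
```

Lip, belly, foot and pad all line up within about 1 mm. Lowering.

Call:
servo_tool:
  series:
    - [[0, 0, 0, 0, 0, 0.6, 10], [0, 0, 0, 0, 0, 1.2, 10], [0, 0, 0, 0, 0, 1.7, 10], [0, 0, 0, 0, 0, 2.1, 10], [0, 0, 0, 0, 0, 2.4, 10], [0, 0, 0, 0, 0, 2.5, 10], [0, 0, 0, 0, 0, 2.6, 10], [0, 0, 0, 0, 0, 2.7, 10], [0, 0, 0, 0, 0, 2.75, 10], [0, 0, 0, 0, 0, 2.75, 10]]

```text
clock: 18.95
ee_pos: [589.8, -47.4, 261.8]
tool_rot: [0.0, 0.952, -0.307, 0.0]
ft_force: [-0.1, -0.2, -1.3]
opening: 0.394
```

Call:
servo_tool:
  series:
    - [[0, 0, 0, 0, 0, 0.05, 10], [0, 0, 0, 0, 0, 0.1, 10], [0, 0, 0, 0, 0, 0.15, 10], [0, 0, 0, 0, 0, 0.15, 10]]

```text
clock: 19.35
ee_pos: [589.7, -47.4, 260.2]
tool_rot: [0.0, 0.952, -0.307, 0.0]
ft_force: [-0.2, -1.4, -2.3]
opening: 0.397
```

Call:
servo_tool:
  series:
    - [[0, 0, 0, 0, 0, 0.05, 10], [0, 0, 0, 0, 0, 0.1, 10], [0, 0, 0, 0, 0, 0.1, 10]]

```text
clock: 19.65
ee_pos: [590.2, -47.4, 260.0]
tool_rot: [0.0, 0.952, -0.307, 0.001]
ft_force: [-1.6, 0.3, 5.8]
opening: 0.392
```

Contact at z=260.0, as expected. Releasing.

Call:
servo_tool:
  series:
    - [[0, 0, 0, 0, 0, -0.02, 40], [0, 0, 0, 0, 0, -0.02, 44], [0, 0, 0, 0, 0, -0.02, 50], [0, 0, 0, 0, 0, -0.02, 60], [0, 0, 0, 0, 0, -0.02, 75], [0, 0, 0, 0, 0, -0.02, 90], [0, 0, 0, 0, 0, -0.02, 100], [0, 0, 0, 0, 0, -0.02, 100], [0, 0, 0, 0, 0, -0.02, 100], [0, 0, 0, 0, 0, -2, 100], [0, 0, 0, 0, 0, -5, 100], [0, 0, 0, 0, 0, -9, 100], [0, 0, 0, 0, 0, -13, 100], [0, 0, 0, 0, 0, -13, 100], [0, 0, 0, 0, 0, -13, 100]]

```text
clock: 21.15
ee_pos: [590.2, -47.3, 390.8]
tool_rot: [-0.0, 0.952, -0.307, 0.002]
ft_force: [-0.4, -0.1, -0.9]
opening: 0.999
```

```bash
python3 - <<'E'
from h import *
s=env.capture("side");cv2.imwrite("pics/s6.png",s);go(590,-48,390,-36)
c=proj("side",[[590,-48,190]])[0];cv2.imwrite("pics/b6.png",crop(s,c,90,6))
f=lambda P:((proj("side",P)-c)+45)*6-.5
a=np.linspace(0,2*np.pi,180)
for nm,z,r in(("disc",134,48),("pad",174,28),("foot",174,23),("belly",211,40),("lip",302,18.5)):
    p=f(np.c_[587.2+r*np.cos(a),-47+r*np.sin(a),0*a+z]);print(nm,"L%d R%d T%d B%d"%(p[:,0].min(),p[:,0].max(),p[:,1].min(),p[:,1].max()))
[print(*b) for b in blobs("side",s,(587,-47),134,47,30)]
E
```

```text
yaw now -35.76 t 21.2 pos [589.6 -47.2 389.3] F [-0.1  0.2 -0.1]
row [ 0.     -0.0008  0.0042] [ 0.08   0.037 -0.066]
disc L161 R360 T325 B424
pad L203 R321 T272 B328
foot L214 R311 T277 B323
belly L178 R350 T193 B269
lip L227 R310 T32 B64
[560.9 -75.8] 47.4 463
[614.8 -74.1] 128.2 794
[559.7 -19.5] 102.6 1013
```

View pics/b6.png

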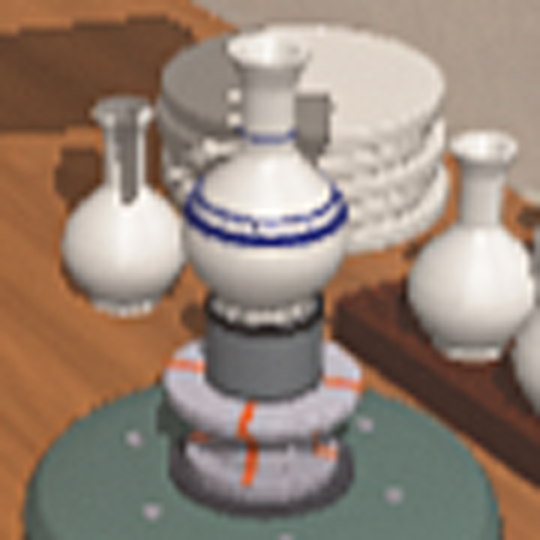

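The picture shows the bottle upright. Its lip is at (267,50) against a predicted (268,48), its foot is centred in the ring at (265,300), and the disc marks are unchanged. The gripper is clear, so I'm handing in.

```bash
python3 -c "
from h import *
print(env.job_done())"
```

```text
the job is handed in; nothing more can be done
None
```

The head is home on the spindle and the banded bottle stands upright on its pad. I handed the job in at about 21 s of the 64 s allowed.

- **Head:** I turned it about 15° to match the splines and it slid down without any contact force. It came to rest at the expected height, with the tool at z = 139.5 mm. The marks on its disc agree with the flange centre to within about 1 mm, and placing the bottle did not shift them.
- **Bottle:** I lowered it until the foot touched at the expected height, with about 6 N of contact, then released it slowly. The last side picture shows it upright and within about 1–2 mm of the ring's centre. I checked this only from the side camera, with no final top view.
- **Grip did not go as planned:** the fingers stopped at 35 mm instead of closing on the 25 mm neck. Raising the gripper 7 mm made little difference, so they were apparently holding the lip. The bottle still hung straight and did not slip.
- **Camera disagreement:** the two cameras gave positions up to 7 mm and angles up to 5° apart for the flange. I settled this by comparing the head and flange marks in the same view.
- **Other items:** I did not deliberately touch anything else, and I did not measure the other objects again at the end.

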